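# Seat a step block in the corner of a locating jig and hold it there

### The job

Pick up the steel step block, keep it upright, and set it down on the base plate of the locating jig, tall end towards the short end stop. Push it firmly into the corner until it sits flat on the plate and flush against both the long fence and the end stop, and keep hold of it there: your program finishes while you are still gripping the block and pressing it against both fences, so that it can be clamped. Leave the other things on the bench where they are.

Things in the scene. Friction and masses are not known exactly. Their poses are not given: they have to be found in the camera images.
- step_block: Loose grey sawn-steel step block, 0.58 to 0.86 kg, upright: 50 (x) by 68 (y) by 58 mm high. Origin: centre of underside, z up. Tall end y = -6 to +34 mm, 58 mm high; low step y = -34 to -6 mm, 33 mm high. Side faces x = -25, +25; end faces y = -34 (low), +34 (tall). Grip the tall part above 33 mm (clear of the fences): 50 mm across x, 40 mm across y, free on all four sides.
- tall_end (a point): Point on the block's tall end face: x = 0, y = +34 mm, 45 mm above the underside in the block's frame; axes as the block's.
- jig: Locating jig fixed to the bench: aluminium plate 130 (x) by 160 (y) by 12 mm, origin centre of underside, z up. Two steel fences on its +x and +y edges form a square corner; -x and -y sides are open. The seated block has the jig's yaw and its origin at x = +26, y = +32, z = +12 mm in this frame: its +x side on the long fence, its tall +y end on the end stop.
- long_fence: Long fence: rigid steel bar 14 mm (x) by 130 mm (y), on the jig's +x edge, standing 28 mm above the base plate, screws flush. Origin: centre of its underside, which is on the plate's top; axes as the jig's. Its working face looks to the jig's -x, 7 mm from its origin.
- end_stop: End stop, the shorter bar: rigid steel 100 mm (x) by 14 mm (y), on the jig's +y edge, standing 28 mm above the base plate, screws flush. Origin: centre of its underside; axes as the jig's. Its working face looks to the jig's -y, 7 mm from its origin.
- corner (a point): Where the working faces of the two fences would meet, on the plate's top (x = +51, y = +66, z = +12 mm in the jig's frame; axes as the jig's). The fences stop short of each other here: there is an open relief at the corner.
- drilled_block: Bystander: flat drilled steel block 123 x 94 x 42 mm. Origin: centre of the underside. Leave alone.
- grease_tin: Bystander: round tin 68 mm across, 63 mm high. Origin: centre of the underside. Leave alone.
- vee_fixture: Bystander: grey welded fixture with two uprights, 55 x 125 x 92 mm. Origin: centre of the underside. Leave alone.
There are look-alikes about, which are no part of the job. What is shaped like the step_block but blue is not meant.

How it is judged:
By the outcome, as a careful person would: the job done as asked, in the order asked, and still so for the second after the job is handed in, while the arm keeps its last pose, push and grip.
It also fails if it takes over 48 s, if anything falls off the work surface, if the arm or the gripper's body presses on something with over 40 N, if the wrist force passes 120 N, or if a joint passes its speed limit or range.

### The arm

A 7-joint arm with a two-finger parallel gripper is mounted at the origin on the work surface; the furniture and walls round the work are solid. World frame = base frame: x ahead of the robot, y to its left, z up, the work surface at z = 0. Lengths are in m, angles in rad, forces in N, time in s.
With the tool pointing down it reaches from about 0.4 to 0.85 m from the base axis. Payload 10.4 kg.
Tool frame: the origin (TCP) lies on the centre line of the jaws, within the pads' length; the fingertips stand 17 mm ahead of it and the grasp point (between the pads) lies 2 mm behind it; z points along the fingers, y is the line along which they close (so a half turn about z gives the same grasp; the last joint's range is limited). The gripper opens to 85 mm and grips with 20 to 120 N. Pads are 22 mm wide; open, the fingers measure 114 mm over their backs; the gripper's body (76 mm by 85 mm) begins 54 mm behind the grasp point. The pads swing forward as they close: fully open they stand 13 mm farther back than shut.
Start: joints at [1.098, 0.332, -0.065, 1.46, 0.022, 1.35, -0.088], TCP at [0.272, -0.563, 0.22] pointing down, gripper open.
Joint ranges: [-2.6, 2.6], [-0.5, 2.12], [-1.47, 1.34], [0.16, 2.42], [-1.27, 4.41], [0.06, 2.06], [-2.6, 2.6]. Speed limits (rad/s): [2.22, 2.22, 2.79, 2.79, 3.14, 3.14, 3.14].

### API

Orientations are given as a unit quaternion [x, y, z, w].
In Python, from workcell import get_obs, optics, job gives the robot as it stands. The module is installed in compiled form; this text tells all that it offers.
- The arm moves only by the tool send_rows, never from a script. Its argument "plan" is a list that holds one entry, the list of rows, each a list of 7 numbers: the turn, a rotation vector about the tool's x, y, z in units of 1.5 rad (1.0 is 1.5 rad), then the shift along the tool's x, y, z in units of 20 cm (1.0 is 20 cm), then the opening, from 0 (shut) to 1 (fully open). A call has 1 to 20 rows; each row shifts and turns the commanded pose from where the row before left it, along the tool's axes as they then stand; what a row does not reach is not made up. A row lasts 1/12 s, in which the tool goes at most 41.7 mm and 7.16 degrees, less where a joint would pass 70% of its speed; a pose out of reach is approached as far as the arm can. A call with a number of a shift or a turn outside -1 to 1 is refused whole. A call with a gripper value outside its range is refused whole. The fingers move at their own pace and stop on an object; "squeeze" is the grip in N (left out, the last holds). Time passes only in rows, so rows that do not move let the fingers close. It gives the time, the measured TCP pose, the force, the opening and the grip force at its end, in the units of the state.
- get_obs(): the state, without advancing time (a new reading comes with each control period).
- optics.camera(name): name is "scene" or "top"; returns the picture (480x640x3 uint8, red, green, blue); there is no depth.
- optics.get_calibration(name): a dict with "intrinsics" (3x3 intrinsics, pixels), "world_from_camera" (4x4, takes a point from camera to world coordinates). Camera axes: x right, y up, looking along -z (the intrinsics and any distortion apply to the point x, -y, -z); pixel columns grow to the right and rows downward; lengths in m; the calibration is good to about 2 mm. A picture is of the moment at which its call begins. get_calibration takes no time and is no camera call.
- job.hand_in(): hands the job in; it is judged then, once.
The state is a dict: "clock": time; "joint_pos": joint angles; "joint_velocities": joint speeds; "tau": joint torques, N m; "position": TCP position; "ee_rot": TCP orientation; "ft_force": force on the tool from outside, world axes, zero at the start; "torque": the same for the moment, N m; "grip_width": opening from 0.0 (shut) to 1.0 (fully open); "grasp_force": force on a finger pad.
Only numpy, scipy, OpenCV 4.12 (cv2) and the standard library are available. Lean on these libraries where they do the work, as an engineer would, in place of code of your own. Each camera call takes 0.05 s, during which the arm holds its last target. There are 200 camera calls.

## Working session

There is one attempt and no reset: what is moved stays moved. The work goes in short steps, Python scripts to look and compute and a tool call to move; the robot and the scene stay as the last step left them, time stands still between calls to the robot, and variables do not carry over. Pictures are saved under pics/ and viewed, at most 10 in all, crops included, and the job is handed in when it is done.

Besides the shell and the picture viewer there is one more tool, called after "Request:" by a JSON object that holds its "api" and its "payload", one argument or row to a line. send_rows: Moves the arm, as the interface text tells. Its arguments: {"type":"object","properties":{"plan":{"type":"array"},"squeeze":{"type":"number"}},"required":["plan"]}

```bash
mkdir -p pics
python3 - <<'E'
from workcell import get_obs, optics, job
import cv2,numpy as np
for n in("scene","top"):
    im=optics.camera(n); cv2.imwrite(f"pics/{n}0.png",im[...,::-1])
    c=optics.get_calibration(n); print(n,c)
s=get_obs()
for k,v in s.items(): print(k,np.round(v,3))
E
```

```text
scene {'intrinsics': array([[475.00475709,   0.        , 317.64840748],
       [  0.        , 475.00475709, 247.20373286],
       [  0.        ,   0.        ,   1.        ]]), 'world_from_camera': array([[-0.87562966,  0.36255169, -0.31910652, -0.04915809],
       [-0.4829786 , -0.66014679,  0.57527202,  0.71592756],
       [-0.0020913 ,  0.65784686,  0.75314881,  1.19753577],
       [ 0.        ,  0.        ,  0.        ,  1.        ]])}
top {'intrinsics': array([[474.13366129,   0.        , 314.57346034],
       [  0.        , 474.13366129, 233.08787044],
       [  0.        ,   0.        ,   1.        ]]), 'world_from_camera': array([[-0.02239794,  0.99832876, -0.05327303,  0.32054536],
       [-0.99973971, -0.02259726, -0.00314203, -0.13982111],
       [-0.0043406 ,  0.05318879,  0.99857504,  1.40684417],
       [ 0.        ,  0.        ,  0.        ,  1.        ]])}
clock 0.1
joint_pos [ 1.098  0.333 -0.065  1.461  0.022  1.35  -0.089]
joint_velocities [ 0.001 -0.002 -0.    -0.003  0.001 -0.001 -0.002]
tau [ 3.0000e-03 -6.2675e+01  5.0000e-02 -3.9243e+01  1.6000e-02  7.0000e-03
 -0.0000e+00]
position [ 0.272 -0.563  0.219]
ee_rot [ 0.975  0.223 -0.    -0.001]
ft_force [-0.111 -0.118  0.1  ]
torque [ 0.024 -0.01   0.003]
grasp_force 0.0
grip_width 0.997
```

View pics/scene0.png

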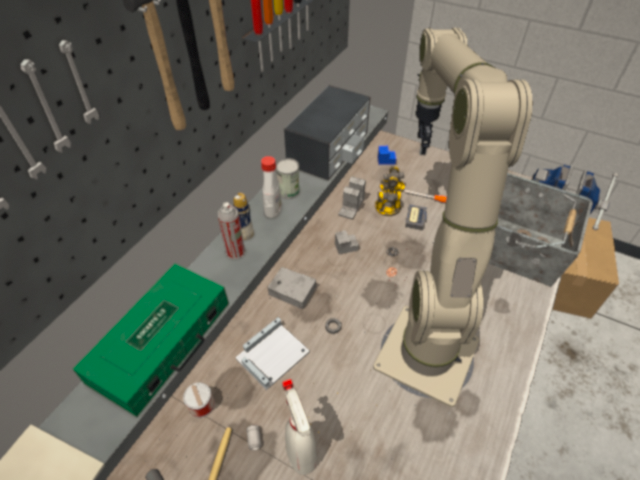

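View pics/top0.png

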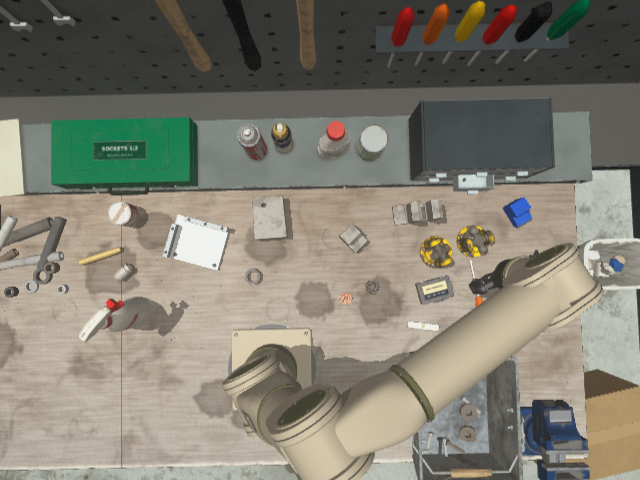

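```bash
cat > h.py <<'E'
import cv2,numpy as np
def crop(im,x0,y0,x1,y1,s):
    o=cv2.resize(im[y0:y1,x0:x1],None,fx=s,fy=s,interpolation=cv2.INTER_CUBIC)
    for x in range(x0,x1):
        if x%10==0:
            cv2.line(o,(int((x-x0+.5)*s),0),(int((x-x0+.5)*s),8),(0,0,255),1);cv2.putText(o,str(x),(int((x-x0+.5)*s)+2,12),0,.4,(0,0,255),1)
    for y in range(y0,y1):
        if y%10==0:
            cv2.line(o,(0,int((y-y0+.5)*s)),(8,int((y-y0+.5)*s)),(0,0,255),1);cv2.putText(o,str(y),(10,int((y-y0+.5)*s)+4),0,.4,(0,0,255),1)
    return o
def cal(n):
    from workcell import optics
    c=optics.get_calibration(n);return c["intrinsics"],c["world_from_camera"]
def proj(n,P):
    K,T=cal(n);P=np.atleast_2d(P);p=(P-T[:3,3])@T[:3,:3];p=p*[1,-1,-1]
    q=p@K.T;return q[:,:2]/q[:,2:]
def ray(n,uv):
    K,T=cal(n);d=np.linalg.solve(K,[uv[0],uv[1],1])*[1,-1,-1];return T[:3,3],T[:3,:3]@d
def atz(n,uv,z):
    o,d=ray(n,uv);return o+d*(z-o[2])/d[2]
def tri(a,b):
    o1,d1=ray("top",a);o2,d2=ray("scene",b)
    t=np.linalg.lstsq(np.c_[d1,-d2],o2-o1,rcond=None)[0]
    p,q=o1+t[0]*d1,o2+t[1]*d2;return (p+q)/2,np.linalg.norm(p-q)
E
python3 - <<'E'
from h import *
t=cv2.imread("pics/top0.png");s=cv2.imread("pics/scene0.png")
cv2.imwrite("pics/jt.png",crop(t,155,207,240,277,9)[:600,:800])
cv2.imwrite("pics/js.png",crop(s,230,315,315,390,8))
a=crop(t,332,217,375,257,9);b=crop(s,328,225,368,257,9)
o=np.zeros((max(a.shape[0],b.shape[0]),a.shape[1]+b.shape[1]+10,3),np.uint8);o[:a.shape[0],:a.shape[1]]=a;o[:b.shape[0],-b.shape[1]:]=b
cv2.imwrite("pics/bk.png",o)
E
```

```text
(no output)
```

View pics/jt.png

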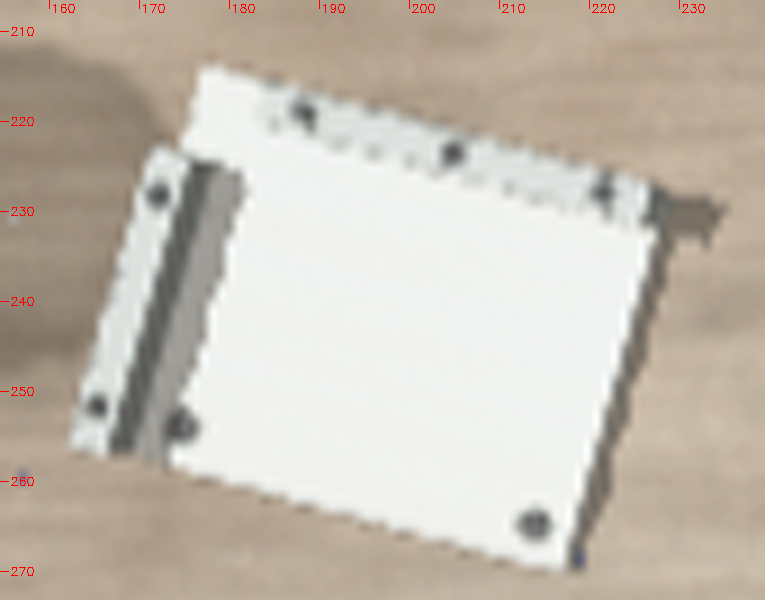

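View pics/js.png

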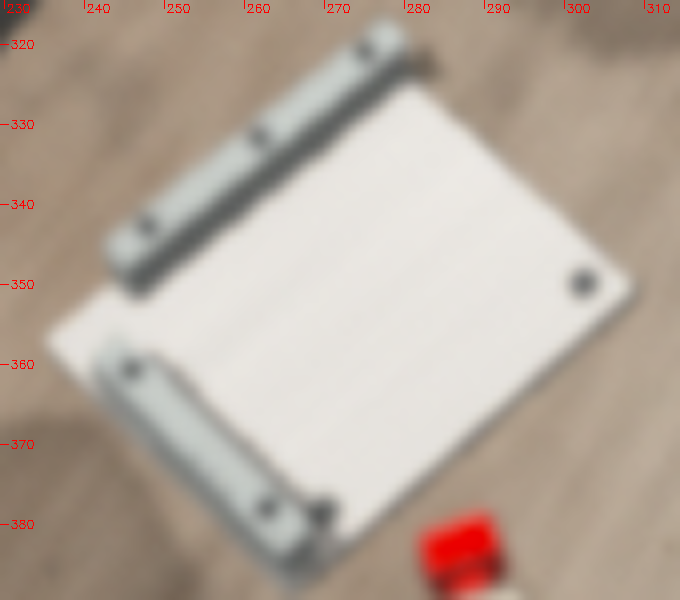

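View pics/bk.png

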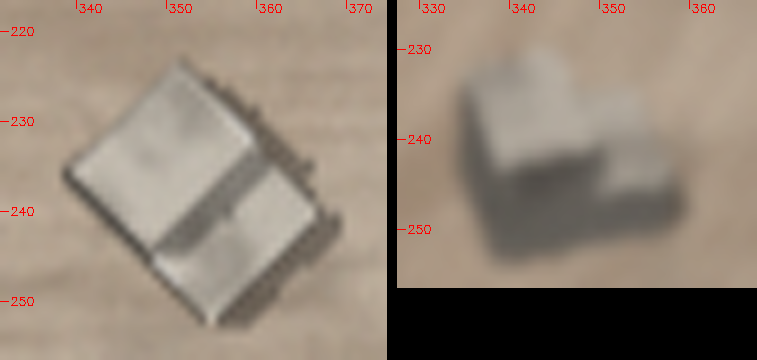

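```bash
cat > fit.py <<'E'
from h import *
from scipy.optimize import least_squares
def T(o,p):
    x,y,z,a=o;c,s=np.cos(a),np.sin(a);p=np.atleast_2d(p)
    return p@np.array([[c,-s,0],[s,c,0],[0,0,1]]).T+[x,y,z]
def fit(obs,x0):
    def r(o): return np.concatenate([(proj(n,T(o,np.array(P)/1e3))[0]-uv) for n,P,uv in obs])
    f=least_squares(r,x0,loss="soft_l1",f_scale=.7);return f.x,r(f.x).reshape(-1,2)
tj=lambda a,b:(155+a/9-.5,207+b/9-.5)
sj=lambda a,b:(230+a/8-.5,315+b/8-.5)
tb=lambda a,b:(332+a/9-.5,217+b/9-.5)
sb=lambda a,b:(328+(a-397)/9-.5,225+b/9-.5)
J=[("top",(65,80,12),tj(203,66)),("top",(-65,-80,12),tj(569,571)),("top",(-65,80,40),tj(70,445)),("top",(-65,66,40),tj(112,455)),
("scene",(65,80,12),sj(47,338)),("scene",(-65,-80,12),sj(636,284)),("scene",(-65,80,40),sj(283,562)),("scene",(51,-80,12),sj(413,90))]
B=[("top",(25,34,58),tb(182,62)),("top",(25,-6,58),tb(260,147)),("top",(-25,34,58),tb(65,172)),("top",(-25,-6,58),tb(152,255)),("top",(25,-34,33),tb(318,213)),("top",(-25,-34,33),tb(210,322)),
("scene",(25,34,58),sb(468,83)),("scene",(-25,34,58),sb(497,170)),("scene",(25,-6,58),sb(548,50)),("scene",(-25,-6,58),sb(602,150)),("scene",(25,-34,33),sb(640,90)),("scene",(-25,-34,33),sb(675,188)),("scene",(-25,34,0),sb(497,262))]
E
python3 - <<'E'
from fit import *
np.set_printoptions(suppress=True,precision=4)
j,rj=fit(J,[.5,.1,0,-.25]);b,rb=fit(B,[.5,-.2,0,-.8])
print(j,np.degrees(j[3]));print(rj);print(b,np.degrees(b[3]));print(rb)
# measured heights: triangulate matching points
print("tall top",[tri(B[i][2],B[k][2]) for i,k in((0,6),(2,7),(1,8),(3,9))]); print("plate",tri(J[0][2],J[4][2]),tri(J[1][2],J[5][2]))
print("seat",T(j,np.array([26,32,12])/1e3),"tall ctr",T(b,[0,.014,0]))
o=[]
for n,(a,c,e,f),s in(("top",(155,205,240,275),8),("scene",(230,315,315,390),7)):
    im=cv2.imread(f"pics/{n}0.png");C=crop(im,a,c,e,f,s)
    def L(P):
        q=(proj(n,T(j,np.array(P)/1e3))-[a-.5,c-.5])*s;cv2.polylines(C,[q.round().astype(int)],True,(0,160,0),1)
    L([(65,80,12),(-65,80,12),(-65,-80,12),(65,-80,12)]);L([(65,50,40),(51,50,40),(51,-80,40),(65,-80,40)]);L([(35,80,40),(35,66,40),(-65,66,40),(-65,80,40)]);L([(51,50,12),(51,-80,12)])
    cv2.imwrite(f"pics/o_{n}.png",C);o.append(C)
h=max(x.shape[0] for x in o)
o=[cv2.copyMakeBorder(x,0,h-x.shape[0],0,0,0) for x in o]
o=np.hstack(o);cv2.imwrite("pics/ov.png",cv2.resize(o,None,fx=800/o.shape[1],fy=800/o.shape[1]))
E
```

```text
[ 0.3769  0.2119 -0.0069 -0.2821] -16.164317863280743
[[ 0.3647  0.057 ]
 [-0.1358  0.2271]
 [ 0.1372  0.2447]
 [ 0.1125  0.3758]
 [-0.5689  0.5516]
 [-0.1512  0.4218]
 [-0.2587 -0.6552]
 [-0.0439 -0.5293]]
[ 0.3769 -0.2461 -0.0059 -0.818 ] -46.87065800227282
[[-0.4989 -0.1895]
 [ 0.6659  0.3275]
 [ 0.0594 -0.2041]
 [ 0.2215  0.5625]
 [ 0.1892  0.3108]
 [-0.0327  0.2323]
 [-1.0593 -1.0853]
 [-0.1148  0.2656]
 [ 1.7208  0.3798]
 [ 0.1123  0.1947]
 [-0.8053 -0.4725]
 [-0.211  -0.5253]
 [-0.6566  1.6537]]
tall top [(array([ 0.4175, -0.2436,  0.0454]), np.float64(0.002697219766869661)), (array([ 0.384 , -0.2043,  0.054 ]), np.float64(0.00015960659283712804)), (array([ 0.3923, -0.2655,  0.0551]), np.float64(0.0040981586762215425)), (array([ 0.3564, -0.2316,  0.0529]), np.float64(0.0013156509277221558))]
plate (array([0.4606, 0.2702, 0.0087]), np.float64(0.001906816830449862)) (array([0.2926, 0.1524, 0.006 ]), np.float64(0.0007309178049105926))
seat [[0.4108 0.2354 0.0051]] tall ctr [[ 0.3871 -0.2365 -0.0059]]
```

View pics/ov.png

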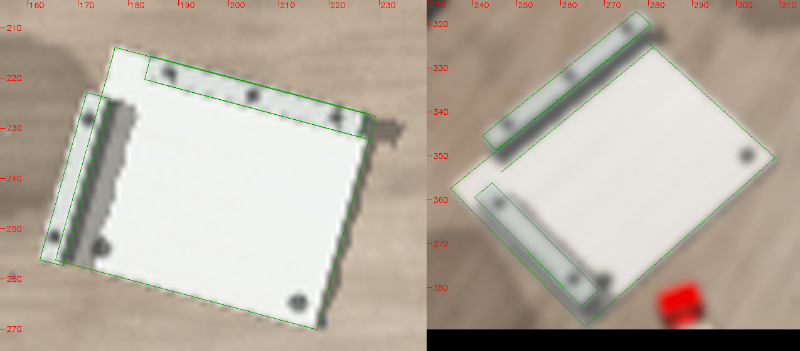

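```bash
cat > go.py <<'E'
import numpy as np
from workcell import get_obs
from scipy.spatial.transform import Rotation as R
def go(xyz,ydeg):
    s=get_obs();r=R.from_quat(s["ee_rot"]);M=r.as_matrix()
    cur=np.degrees(np.arctan2(M[1,1],M[0,1]))
    a=np.radians(ydeg);tgt=np.c_[[-np.sin(a),np.cos(a),0],[np.cos(a),np.sin(a),0],[0,0,-1]]; 
    tgt[:,0]=np.cross(tgt[:,1],tgt[:,2])
    rv=(r.inv()*R.from_matrix(tgt)).as_rotvec()
    d=np.array(xyz)-s["position"]
    np.set_printoptions(suppress=True,precision=4)
    print("clock",s["clock"],"pos",s["position"],"ydeg",cur,"F",s["ft_force"],"grip",s["grip_width"],s["grasp_force"])
    print("turn units",rv/1.5,"then shift units (new axes)",tgt.T@d/.2,"world d",d)
E
python3 - <<'E'
from fit import *; from go import go
def fz(obs,x0):
    obs=[o for o in obs if o[0]=="top"]
    def r(o): return np.concatenate([(proj(n,T([o[0],o[1],0,o[2]],np.array(P)/1e3))[0]-uv) for n,P,uv in obs])
    f=least_squares(r,x0);print(f.x,np.degrees(f.x[2]),f.fun.round(1));x=f.x;return np.array([x[0],x[1],0,x[2]])
j=fz(J,[.5,.1,-.25]);b=fz(B,[.5,-.2,-.8])
np.save("j.npy",j);np.save("b.npy",b)
g=T(b,[0,.014,0])[0];print("grasp",g,"seat grasp",T(j,[.026,.046,.012])[0])
go([g[0],g[1],.15],np.degrees(b[3]))
E
```

```text
[ 0.37761123  0.21037117 -0.2784103 ] -15.951735031383723 [ 0.1 -0.3  0.  -0.  -0.1  0.1 -0.   0.2]
[ 0.37715118 -0.24537389 -0.81570855] -46.73665697136717 [-0.6 -0.4  0.6  0.1 -0.1 -0.4  0.1  0.4  0.2  0.1 -0.1  0.1]
grasp [ 0.38734614 -0.23577895  0.        ] seat grasp [0.41525213 0.24745436 0.012     ]
clock 0.1 pos [ 0.2716 -0.5625  0.2188] ydeg -64.23006501345682 F [-0.1109 -0.118   0.1003] grip 0.9970443544980913 0.0
turn units [-0.0008 -0.0001 -0.2035] then shift units (new axes) [ 1.5413 -0.7929  0.344 ] world d [ 0.1158  0.3267 -0.0688]
```

Request:
{"api": "send_rows", "payload": {
  "plan": [
    [[0,0,-0.0678,0,0,0,1],[0,0,-0.0678,0,0,0,1],[0,0,-0.0678,0,0,0,1],[0,0,0,0.11,-0.0566,0,1],[0,0,0,0.11,-0.0566,0,1],[0,0,0,0.11,-0.0566,0,1],[0,0,0,0.11,-0.0566,0,1],[0,0,0,0.11,-0.0566,0,1],[0,0,0,0.11,-0.0566,0,1],[0,0,0,0.11,-0.0566,0,1],[0,0,0,0.11,-0.0566,0,1],[0,0,0,0.11,-0.0566,0,1],[0,0,0,0.11,-0.0566,0,1],[0,0,0,0.11,-0.0566,0,1],[0,0,0,0.11,-0.0566,0,1],[0,0,0,0.11,-0.0566,0,1],[0,0,0,0.11,-0.0566,0,1],[0,0,0,0,0,0,1],[0,0,0,0,0,0,1]]
  ]
}}

```text
clock: 1.68
position: [0.3878, -0.2354, 0.2195]
ee_rot: [0.929, 0.37, -0.0, 0.0]
ft_force: [-0.3, -0.6, 0.8]
grip_width: 1.001
grasp_force: 0.0
```

```bash
python3 -c "
from go import go
go([.3873,-.2358,.050],-46.74)"
```

```text
clock 1.6833 pos [ 0.3878 -0.2354  0.2195] ydeg -46.601231099849926 F [-0.3327 -0.6325  0.8007] grip 1.0008198107464297 0.0
turn units [0.     0.0002 0.0016] then shift units (new axes) [-0.0031 -0.0001  0.8473] world d [-0.0005 -0.0004 -0.1695]
```

Request:
{"api": "send_rows", "payload": {
  "plan": [
    [[0,0,0,0,0,0.1,1],[0,0,0,0,0,0.1,1],[0,0,0,0,0,0.1,1],[0,0,0,0,0,0.1,1],[0,0,0,0,0,0.1,1],[0,0,0,0,0,0.1,1],[0,0,0,0,0,0.1,1],[0,0,0,0,0,0.08,1],[0,0,0,0,0,0.04,1],[0,0,0,0,0,0.027,1],[0,0,0,0,0,0,1],[0,0,0,0,0,0,1]]
  ],
  "squeeze": 60
}}

```text
clock: 2.68
position: [0.3877, -0.2368, 0.0506]
ee_rot: [0.93, 0.368, 0.0, 0.0]
ft_force: [0.2, 0.0, -0.1]
grip_width: 1.002
grasp_force: 0.0
```

Request:
{"api": "send_rows", "payload": {
  "plan": [
    [[0,0,0,0,0,0,0],[0,0,0,0,0,0,0],[0,0,0,0,0,0,0],[0,0,0,0,0,0,0],[0,0,0,0,0,0,0],[0,0,0,0,0,0,0],[0,0,0,0,0,0,0],[0,0,0,0,0,0,0],[0,0,0,0,0,0,0],[0,0,0,0,0,0,0]]
  ],
  "squeeze": 60
}}

```text
clock: 3.52
position: [0.3875, -0.2363, 0.0501]
ee_rot: [0.93, 0.369, -0.0, 0.0]
ft_force: [-0.3, -0.6, -0.2]
grip_width: -0.005
grasp_force: 0.0
```

The fingers shut on nothing. Taking a look.

Run:
```python
from workcell import optics
from h import *
t=optics.camera("top")[...,::-1].copy();s=optics.camera("scene")[...,::-1].copy()
cv2.imwrite("pics/t1.png",t);cv2.imwrite("pics/s1.png",s)
a=crop(t,315,200,395,270,5);b=crop(s,315,205,395,275,5)
cv2.imwrite("pics/m1.png",np.hstack([a,b]))
from go import go
go([.3873,-.2358,.050],-46.74)
```

```text
clock 3.6167 pos [ 0.3875 -0.2364  0.0501] ydeg -46.74659846001049 F [ 0.4585  0.4831 -0.8226] grip 0.0028524126166321485 0.0
turn units [ 0.      0.     -0.0001] then shift units (new axes) [ 0.0013 -0.0027  0.0004] world d [-0.0002  0.0006 -0.0001]
```

View pics/m1.png

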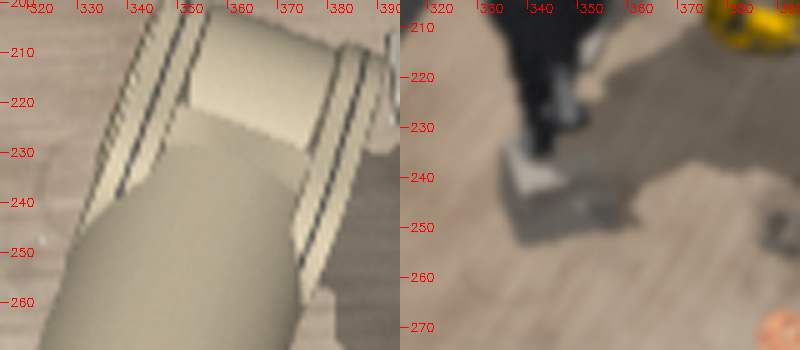

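Run:
```python
from h import *
for z in(.033,.05,.06,.075,.1,.15):print(z,proj("scene",[.3875,-.2363,z]),proj("top",[.3875,-.2363,z]))
s=cv2.imread("pics/s1.png");s0=cv2.imread("pics/scene0.png")
cv2.imwrite("pics/m2.png",np.hstack([crop(s0,320,200,370,260,8),crop(s,320,200,370,260,8)]))
```

```text
0.033 [[341.93924379 240.87674   ]] [[349.36846222 234.48433079]]
0.05 [[342.12882859 237.40040248]] [[349.77760386 234.18612893]]
0.06 [[342.24181796 235.32856358]] [[350.02308845 234.00720811]]
0.075 [[342.41338425 232.18262412]] [[350.39821038 233.73380144]]
0.1 [[342.70501883 226.83504247]] [[351.04250214 233.26421101]]
0.15 [[343.31060834 215.73060024]] [[352.40778021 232.26913154]]
```

View pics/m2.png

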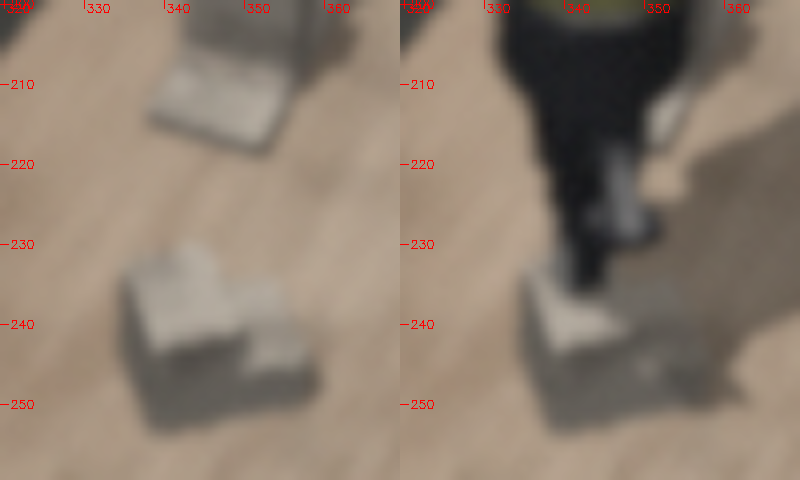

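Run:
```python
from h import *
for z in(.2,.22,.24,.26):print(z,proj("scene",[.2716,-.5625,z]),proj("top",[.2716,-.5625,z]))
s0=cv2.imread("pics/scene0.png");t0=cv2.imread("pics/top0.png")
cv2.imwrite("pics/m3.png",np.hstack([crop(s0,400,100,450,170,8),crop(t0,455,250,505,320,8)]))
```

```text
0.2 [[418.88339764 156.32872444]] [[483.87041012 273.94251224]]
0.22 [[419.83956313 151.4886272 ]] [[486.6979621  274.20627111]]
0.24 [[420.81420586 146.55499842]] [[489.62277248 274.47910241]]
0.26 [[421.80786664 141.52510051]] [[492.64994711 274.76148242]]
```

View pics/m3.png

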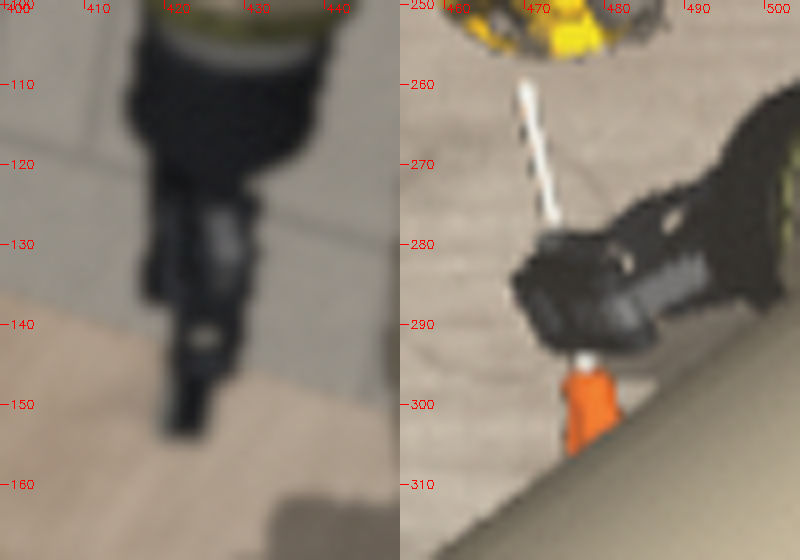

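Run:
```python
from h import *
d=np.array([.435,-.9,0])
for k in(-.045,.045):
  for z in(.2,.215,.23):print(k,z,proj("scene",np.array([.2716,-.5625,z])+k*d),proj("top",np.array([.2716,-.5625,z])+k*d))
```

```text
-0.045 0.2 [[420.06411981 164.91190741]] [[468.17854038 282.05481634]]
-0.045 0.215 [[420.80179993 161.28402116]] [[470.09361057 282.35447058]]
-0.045 0.23 [[421.55032456 157.60280203]] [[472.05770191 282.66179525]]
0.045 0.2 [[417.74577896 148.05887953]] [[499.53837684 265.8425654 ]]
0.045 0.215 [[418.44004551 144.44591198]] [[501.8461775  265.93719847]]
0.045 0.23 [[419.14414047 140.78179728]] [[504.21295997 266.03425013]]
```

The fingertips really stand about 26 mm higher than the reported TCP suggests: they closed just above the block's top at scene (342,235). I'll touch the top lightly to calibrate this.

Request:
{"api": "send_rows", "payload": {
  "plan": [
    [[0,0,0,0,0,0.005,0],[0,0,0,0,0,0.005,0],[0,0,0,0,0,0,0]]
  ]
}}

```text
clock: 3.87
position: [0.3874, -0.2363, 0.0479]
ee_rot: [0.93, 0.369, -0.0, -0.0]
ft_force: [-0.4, -0.2, 0.5]
grip_width: -0.005
grasp_force: 0.0
```

Request:
{"api": "send_rows", "payload": {
  "plan": [
    [[0,0,0,0,0,0.005,0],[0,0,0,0,0,0.005,0],[0,0,0,0,0,0,0]]
  ]
}}

```text
clock: 4.12
position: [0.3876, -0.2364, 0.0461]
ee_rot: [0.93, 0.369, 0.0, 0.0]
ft_force: [-0.6, 0.1, 1.3]
grip_width: 0.001
grasp_force: 0.4
```

Request:
{"api": "send_rows", "payload": {
  "plan": [
    [[0,0,0,0,0,0.005,0],[0,0,0,0,0,0,0]]
  ]
}}

```text
clock: 4.28
position: [0.388, -0.2363, 0.0459]
ee_rot: [0.93, 0.369, 0.0, 0.0]
ft_force: [-3.2, 2.0, 10.0]
grip_width: -0.005
grasp_force: 5.4
```

Request:
{"api": "send_rows", "payload": {
  "plan": [
    [[0,0,0,0,0,0.005,0],[0,0,0,0,0,0,0]]
  ]
}}

```text
clock: 4.45
position: [0.3886, -0.2363, 0.0458]
ee_rot: [0.93, 0.369, 0.001, 0.001]
ft_force: [-4.9, 5.1, 22.0]
grip_width: -0.006
grasp_force: 10.6
```

Request:
{"api": "send_rows", "payload": {
  "plan": [
    [[0,0,0,0,0,0.005,0],[0,0,0,0,0,0,0]]
  ]
}}

```text
clock: 4.62
position: [0.3892, -0.2363, 0.0457]
ee_rot: [0.93, 0.369, 0.001, 0.001]
ft_force: [-7.2, 8.2, 32.4]
grip_width: -0.005
grasp_force: 16.0
```

Request:
{"api": "send_rows", "payload": {
  "plan": [
    [[0,0,0,0,0,-0.05,0],[0,0,0,0,0,-0.05,0],[0,0,0,0,0,0,1],[0,0,0,0,0,0,1],[0,0,0,0,0,0,1],[0,0,0,0,0,0,1],[0,0,0,0,0,0,1],[0,0,0,0,0,0,1],[0,0,0,0,0,0,1],[0,0,0,0,0,0,1]]
  ]
}}

```text
clock: 5.45
position: [0.3874, -0.2363, 0.063]
ee_rot: [0.93, 0.369, -0.0, -0.0]
ft_force: [-1.0, 0.1, -0.7]
grip_width: 0.997
grasp_force: 0.0
```

```bash
python3 -c "
from go import go
go([.3873,-.2358,.018],-46.74)"
```

```text
clock 5.45 pos [ 0.3874 -0.2363  0.063 ] ydeg -46.746098788953624 F [-1.0112  0.105  -0.6582] grip 0.9972675309390512 0.0
turn units [-0.0001  0.     -0.0001] then shift units (new axes) [ 0.0013 -0.0024  0.2249] world d [-0.0001  0.0005 -0.045 ]
```

Request:
{"api": "send_rows", "payload": {
  "plan": [
    [[0,0,0,0.001,-0.002,0.05,1],[0,0,0,0,0,0.05,1],[0,0,0,0,0,0.05,1],[0,0,0,0,0,0.04,1],[0,0,0,0,0,0.035,1],[0,0,0,0,0,0,1],[0,0,0,0,0,0,1]]
  ]
}}

```text
clock: 6.03
position: [0.3871, -0.2357, 0.0176]
ee_rot: [0.93, 0.369, -0.0, -0.0]
ft_force: [-0.3, 0.2, 0.1]
grip_width: 0.999
grasp_force: 0.0
```

Request:
{"api": "send_rows", "payload": {
  "plan": [
    [[0,0,0,0,0,0,0],[0,0,0,0,0,0,0],[0,0,0,0,0,0,0],[0,0,0,0,0,0,0],[0,0,0,0,0,0,0],[0,0,0,0,0,0,0],[0,0,0,0,0,0,0],[0,0,0,0,0,0,0],[0,0,0,0,0,0,0]]
  ],
  "squeeze": 60
}}

```text
clock: 6.78
position: [0.3875, -0.2359, 0.0188]
ee_rot: [0.93, 0.369, 0.0, 0.0]
ft_force: [-3.2, 2.7, 7.0]
grip_width: 0.575
grasp_force: 61.4
```

Request:
{"api": "send_rows", "payload": {
  "plan": [
    [[0,0,0,0,0,0,0],[0,0,0,0,0,0,0],[0,0,0,0,0,-0.03,0],[0,0,0,0,0,-0.07,0],[0,0,0,0,0,-0.1,0],[0,0,0,0,0,-0.1,0],[0,0,0,0,0,-0.1,0],[0,0,0,0,0,-0.1,0],[0,0,0,0,0,0,0],[0,0,0,0,0,0,0]]
  ],
  "squeeze": 90
}}

```text
clock: 7.62
position: [0.3875, -0.2361, 0.1182]
ee_rot: [0.93, 0.368, 0.0, 0.001]
ft_force: [0.2, 0.3, -6.4]
grip_width: 0.56
grasp_force: 95.0
```

Run:
```python
from fit import *; from go import go
j=np.load("j.npy");p=T(j,[.023-.005,.046-.010,0])[0];print(p)
go([p[0],p[1],.118],np.degrees(j[3]))
```

```text
[0.4048119  0.24003804 0.        ]
clock 7.6167 pos [ 0.3875 -0.2361  0.1182] ydeg -46.755711318833924 F [ 0.2159  0.2526 -6.3628] grip 0.5602329123102945 94.97328107245266
turn units [ 0.0009  0.0002 -0.3584] then shift units (new axes) [ 2.3131 -0.5709  0.0012] world d [ 0.0173  0.4762 -0.0002]
```

Request:
{"api": "send_rows", "payload": {
  "plan": [
    [[0,0,-0.0597,0,0,0,0],[0,0,-0.0597,0,0,0,0],[0,0,-0.0597,0,0,0,0],[0,0,-0.0597,0,0,0,0],[0,0,-0.0597,0,0,0,0],[0,0,-0.0597,0,0,0,0],[0,0,0,0.1226,-0.0045,0,0],[0,0,0,0.1226,-0.0045,0,0],[0,0,0,0.1226,-0.0045,0,0],[0,0,0,0.1226,-0.0045,0,0],[0,0,0,0.1226,-0.0045,0,0],[0,0,0,0.1226,-0.0045,0,0],[0,0,0,0.1226,-0.0045,0,0],[0,0,0,0.1226,-0.0045,0,0],[0,0,0,0.1226,-0.0045,0,0],[0,0,0,0.1226,-0.0045,0,0]]
  ]
}}

```text
clock: 8.95
position: [0.445, 0.0035, 0.1163]
ee_rot: [0.798, 0.602, -0.001, -0.001]
ft_force: [-0.0, 0.0, -6.3]
grip_width: 0.566
grasp_force: 94.8
```

Request:
{"api": "send_rows", "payload": {
  "plan": [
    [[0,0,0,0.1088,-0.0525,0,0],[0,0,0,0.1088,-0.0525,0,0],[0,0,0,0.1088,-0.0525,0,0],[0,0,0,0.1088,-0.0525,0,0],[0,0,0,0.1088,-0.0525,0,0],[0,0,0,0.1088,-0.0525,0,0],[0,0,0,0.1088,-0.0525,0,0],[0,0,0,0.1088,-0.0525,0,0],[0,0,0,0.1088,-0.0525,0,0],[0,0,0,0.1088,-0.0525,0,0],[0,0,0,0,0,0,0],[0,0,0,0,0,0,0],[0,0,0,0,0,0,0]]
  ]
}}

```text
clock: 10.03
position: [0.4043, 0.2395, 0.1167]
ee_rot: [0.798, 0.602, -0.001, -0.0]
ft_force: [0.6, 0.1, -6.3]
grip_width: 0.564
grasp_force: 94.9
```

Run:
```python
from fit import *; from go import go
j=np.load("j.npy");p=T(j,[.023-.005,.046-.010,0])[0]
go([p[0],p[1],.036],np.degrees(j[3]))
from workcell import optics
s=optics.camera("scene")[...,::-1].copy();t=optics.camera("top")[...,::-1].copy()
cv2.imwrite("pics/s2.png",s)
cv2.imwrite("pics/m4.png",np.hstack([crop(s,225,290,325,400,5)[:,:400],crop(t,150,190,240,300,5)[:,:400]]))
```

```text
clock 10.0333 pos [0.4043 0.2395 0.1167] ydeg -15.95603178051814 F [ 0.6298  0.0749 -6.2923] grip 0.5640168818008912 94.89532691426575
turn units [-0.0012  0.001  -0.    ] then shift units (new axes) [0.0034 0.0015 0.4035] world d [ 0.0005  0.0006 -0.0807]
```

View pics/m4.png

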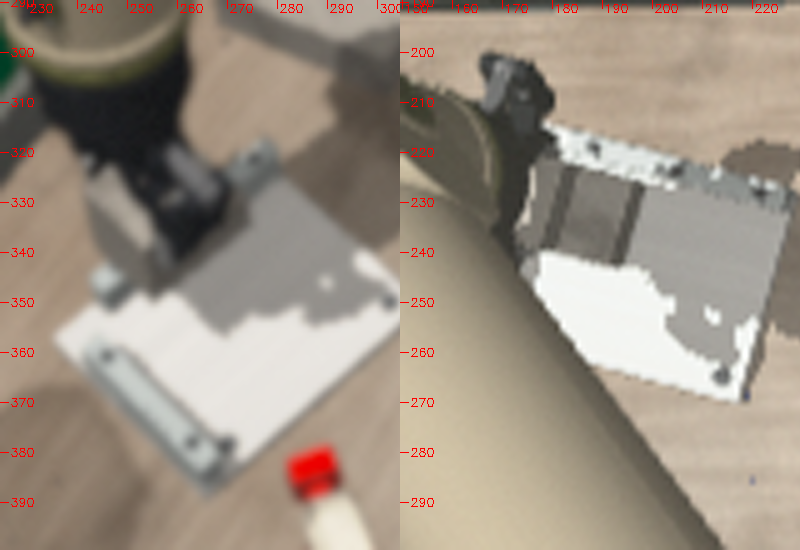

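Request:
{"api": "send_rows", "payload": {
  "plan": [
    [[-0.0012,0.001,0,0.003,0.001,0.05,0],[0,0,0,0,0,0.08,0],[0,0,0,0,0,0.08,0],[0,0,0,0,0,0.08,0],[0,0,0,0,0,0.06,0],[0,0,0,0,0,0.03,0],[0,0,0,0,0,0.015,0],[0,0,0,0,0,0,0],[0,0,0,0,0,0,0]]
  ]
}}

```text
clock: 10.88
position: [0.4059, 0.2412, 0.0396]
ee_rot: [0.798, 0.602, 0.002, 0.0]
ft_force: [-0.8, 0.1, -5.8]
grip_width: 0.563
grasp_force: 94.8
```

Request:
{"api": "send_rows", "payload": {
  "plan": [
    [[0,0,0,0,0,0.01,0],[0,0,0,0,0,0.005,0],[0,0,0,0,0,0,0],[0,0,0,0,0,0,0]]
  ]
}}

```text
clock: 11.22
position: [0.4057, 0.241, 0.0363]
ee_rot: [0.798, 0.602, 0.001, 0.0]
ft_force: [-0.8, -0.1, -6.6]
grip_width: 0.564
grasp_force: 94.8
```

Request:
{"api": "send_rows", "payload": {
  "plan": [
    [[0,0,0,0,0,0.005,0],[0,0,0,0,0,0.005,0],[0,0,0,0,0,0,0]]
  ]
}}

```text
clock: 11.47
position: [0.4055, 0.2408, 0.0339]
ee_rot: [0.798, 0.602, 0.001, 0.0]
ft_force: [-0.2, 1.4, -6.8]
grip_width: 0.565
grasp_force: 94.8
```

Request:
{"api": "send_rows", "payload": {
  "plan": [
    [[0,0,0,0,0,0.005,0],[0,0,0,0,0,0.005,0],[0,0,0,0,0,0,0]]
  ]
}}

```text
clock: 11.72
position: [0.4054, 0.2409, 0.0319]
ee_rot: [0.798, 0.602, 0.001, 0.0]
ft_force: [-0.1, -0.7, -5.9]
grip_width: 0.564
grasp_force: 94.8
```

Request:
{"api": "send_rows", "payload": {
  "plan": [
    [[0,0,0,0,0,0.005,0],[0,0,0,0,0,0,0]]
  ]
}}

```text
clock: 11.88
position: [0.4056, 0.241, 0.0312]
ee_rot: [0.798, 0.602, 0.001, 0.0]
ft_force: [-0.2, 0.2, -4.8]
grip_width: 0.567
grasp_force: 95.1
```

Request:
{"api": "send_rows", "payload": {
  "plan": [
    [[0,0,0,0,0,0.005,0],[0,0,0,0,0,0,0]]
  ]
}}

```text
clock: 12.05
position: [0.4057, 0.2412, 0.031]
ee_rot: [0.798, 0.602, 0.001, 0.001]
ft_force: [-5.3, -2.5, 10.3]
grip_width: 0.561
grasp_force: 97.2
```

Request:
{"api": "send_rows", "payload": {
  "plan": [
    [[0,0,0,0,0,-0.003,0],[0,0,0,0.01,0.01,0,0],[0,0,0,0.01,0.01,0,0],[0,0,0,0.01,0.005,0,0],[0,0,0,0.005,0,0,0],[0,0,0,0,0,0,0],[0,0,0,0,0,0,0]]
  ]
}}

```text
clock: 12.63
position: [0.4109, 0.2443, 0.0309]
ee_rot: [0.799, 0.602, -0.002, 0.001]
ft_force: [-12.2, -11.1, 17.8]
grip_width: 0.562
grasp_force: 98.1
```

```bash
cat > f.py <<'E'
from go import *
j=np.load("j.npy");s=get_obs();c,n=np.cos(j[3]),np.sin(j[3])
p=s["position"]-[j[0],j[1],0];F=s["ft_force"];tq=s["torque"];A=np.array([[c,n,0],[-n,c,0],[0,0,1]])
M=R.from_quat(s["ee_rot"]).as_matrix()
print("t",s["clock"],"jig pos mm",A@p*1e3,"(seat 26,46)","Fjig",A@F,"Tjig",A@tq,"ydeg",np.degrees(np.arctan2(M[1,1],M[0,1])),"tool z in jig",A@M[:,2],"grip",s["grip_width"],s["grasp_force"])
E
python3 -c "
import numpy as np;np.set_printoptions(suppress=True,precision=3)
import f"
```

```text
t 12.6333 jig pos mm [22.642 41.736 30.85 ] (seat 26,46) Fjig [ -8.642 -14.028  17.831] Tjig [-3.498  2.085  0.065] ydeg -15.984592724299842 tool z in jig [ 0.    -0.004 -1.   ] grip 0.5624463452539286 98.11194735579193
```

Request:
{"api": "send_rows", "payload": {
  "plan": [
    [[0,0,0,0,0,-0.005,0],[0,0,0,0.005,0.005,0,0],[0,0,0,0,0,0,0],[0,0,0,0,0,0,0]]
  ]
}}

```text
clock: 12.97
position: [0.4113, 0.2459, 0.031]
ee_rot: [0.798, 0.602, -0.002, 0.0]
ft_force: [-9.3, -4.3, 4.1]
grip_width: 0.563
grasp_force: 96.3
```

```bash
python3 -c "
import numpy as np;np.set_printoptions(suppress=True,precision=3)
import f"
```

```text
t 12.9667 jig pos mm [22.654 43.424 30.981] (seat 26,46) Fjig [-7.776 -6.653  4.082] Tjig [-1.768  2.006 -0.053] ydeg -15.949535642205324 tool z in jig [-0.002 -0.003 -1.   ] grip 0.5629487755507095 96.25567107461393
```

Request:
{"api": "send_rows", "payload": {
  "plan": [
    [[0,0,0,0.005,0.005,0,0],[0,0,0,0.005,0.005,0,0],[0,0,0,0.005,0,0,0],[0,0,0,0,0,0,0],[0,0,0,0,0,0,0]]
  ]
}}

```text
clock: 13.38
position: [0.4115, 0.2464, 0.0308]
ee_rot: [0.798, 0.602, -0.005, 0.001]
ft_force: [-24.1, -13.3, 21.5]
grip_width: 0.566
grasp_force: 98.7
```

```bash
python3 -c "
import numpy as np;np.set_printoptions(suppress=True,precision=3)
import f"
```

```text
t 13.3833 jig pos mm [22.723 43.991 30.801] (seat 26,46) Fjig [-19.535 -19.443  21.519] Tjig [-4.852  4.19  -0.213] ydeg -15.953462699592151 tool z in jig [-0.005 -0.009 -1.   ] grip 0.5656663233498697 98.70817065238953
```

Request:
{"api": "send_rows", "payload": {
  "plan": [
    [[-0.004,0.007,0,0,0,0,0],[0,0,0,0.005,0,0,0],[0,0,0,0,0,0,0],[0,0,0,0,0,0,0]]
  ]
}}

```text
clock: 13.72
position: [0.4118, 0.2472, 0.0308]
ee_rot: [0.798, 0.602, 0.001, 0.0]
ft_force: [-23.5, -14.8, 23.8]
grip_width: 0.565
grasp_force: 98.8
```

```bash
python3 -c "
import numpy as np;np.set_printoptions(suppress=True,precision=3)
import f"
```

```text
t 13.7167 jig pos mm [22.749 44.807 30.754] (seat 26,46) Fjig [-18.539 -20.694  23.756] Tjig [-5.07   4.587 -0.086] ydeg -15.952077330689532 tool z in jig [ 0.001  0.001 -1.   ] grip 0.5645471893841305 98.76154971309006
```

Request:
{"api": "send_rows", "payload": {
  "plan": [
    [[0,0,0,0,-0.005,-0.006,0],[0,0,0,0.005,0,0,0],[0,0,0,0.005,0,0,0],[0,0,0,0,0,0,0],[0,0,0,0,0,0,0]]
  ]
}}

```text
clock: 14.13
position: [0.413, 0.2515, 0.0314]
ee_rot: [0.798, 0.602, 0.004, -0.001]
ft_force: [-10.0, -1.4, -5.8]
grip_width: 0.561
grasp_force: 95.2
```

```bash
python3 -c "
import numpy as np;np.set_printoptions(suppress=True,precision=3)
import f"
```

```text
t 14.1333 jig pos mm [22.723 49.262 31.394] (seat 26,46) Fjig [-9.199 -4.058 -5.847] Tjig [-1.017  2.131 -0.118] ydeg -15.937720589318335 tool z in jig [ 0.003  0.008 -1.   ] grip 0.5605488516028381 95.15756498090923
```

Request:
{"api": "send_rows", "payload": {
  "plan": [
    [[0.002,-0.005,0,0,0,0.001,0],[0,0,0,0.005,0,0,0],[0,0,0,0.005,0,0,0],[0,0,0,0,0,0,0],[0,0,0,0,0,0,0]]
  ]
}}

```text
clock: 14.55
position: [0.4131, 0.2518, 0.0312]
ee_rot: [0.798, 0.602, -0.001, 0.001]
ft_force: [-14.8, -8.5, 4.4]
grip_width: 0.568
grasp_force: 96.4
```

```bash
python3 -c "
import numpy as np;np.set_printoptions(suppress=True,precision=3)
import f"
```

```text
t 14.55 jig pos mm [22.764 49.6   31.209] (seat 26,46) Fjig [-11.862 -12.243   4.364] Tjig [-2.875  2.574  0.082] ydeg -15.950300949299061 tool z in jig [-0.    -0.003 -1.   ] grip 0.5678201337160267 96.39502102509141
```

Request:
{"api": "send_rows", "payload": {
  "plan": [
    [[0,0.003,0,0.005,0,0,0],[0,0.003,0,0.005,0,0,0],[0,0,0,0,0,0,0],[0,0,0,0,0,0,0]]
  ]
}}

```text
clock: 14.88
position: [0.4132, 0.2519, 0.0311]
ee_rot: [0.799, 0.602, 0.001, -0.001]
ft_force: [-18.1, -17.2, 12.6]
grip_width: 0.56
grasp_force: 97.6
```

```bash
python3 -c "
import numpy as np;np.set_printoptions(suppress=True,precision=3)
import f"
```

```text
t 14.8833 jig pos mm [22.762 49.729 31.103] (seat 26,46) Fjig [-12.66  -21.516  12.585] Tjig [-4.767  3.008  0.38 ] ydeg -15.978511849586429 tool z in jig [-0.001  0.002 -1.   ] grip 0.5599531095088957 97.57659033872187
```

Run:
```python
from fit import *
from workcell import optics
j=np.load("j.npy");t=optics.camera("top")[...,::-1].copy();cv2.imwrite("pics/t5.png",t)
g=cv2.cvtColor(t,6).astype(np.float32)
def prof(P):
    q=proj("top",T(j,np.array(P)/1e3)).astype(np.float32)
    return cv2.remap(g,q[:,0].reshape(1,-1),q[:,1].reshape(1,-1),1)[0].astype(int)
ys=np.arange(-40,40,2)
for x in(10,20,30,40):print("x",x,list(zip(ys.tolist(),prof([(x,y,45) for y in ys]).tolist())))
xs=np.arange(-16,70,2)
for y in(5,12,18):print("y",y,list(zip(xs.tolist(),prof([(x,y,45) for x in xs]).tolist())))
```

```text
x 10 [(-40, 163), (-38, 164), (-36, 163), (-34, 162), (-32, 162), (-30, 161), (-28, 161), (-26, 161), (-24, 162), (-22, 162), (-20, 162), (-18, 161), (-16, 160), (-14, 160), (-12, 159), (-10, 145), (-8, 108), (-6, 87), (-4, 77), (-2, 78), (0, 98), (2, 108), (4, 106), (6, 106), (8, 107), (10, 107), (12, 110), (14, 112), (16, 113), (18, 114), (20, 114), (22, 115), (24, 115), (26, 113), (28, 107), (30, 89), (32, 81), (34, 84), (36, 84), (38, 89)]
x 20 [(-40, 160), (-38, 159), (-36, 158), (-34, 158), (-32, 159), (-30, 158), (-28, 158), (-26, 157), (-24, 158), (-22, 159), (-20, 158), (-18, 157), (-16, 156), (-14, 156), (-12, 155), (-10, 138), (-8, 101), (-6, 84), (-4, 78), (-2, 83), (0, 102), (2, 109), (4, 105), (6, 104), (8, 104), (10, 104), (12, 105), (14, 105), (16, 104), (18, 104), (20, 105), (22, 106), (24, 104), (26, 104), (28, 105), (30, 87), (32, 81), (34, 83), (36, 85), (38, 100)]
x 30 [(-40, 160), (-38, 160), (-36, 160), (-34, 159), (-32, 160), (-30, 159), (-28, 159), (-26, 159), (-24, 158), (-22, 158), (-20, 158), (-18, 158), (-16, 158), (-14, 158), (-12, 157), (-10, 140), (-8,
[... 1419 characters left out ...]
, 115), (30, 118), (32, 120), (34, 122), (36, 121), (38, 121), (40, 121), (42, 121), (44, 121), (46, 118), (48, 105), (50, 113), (52, 124), (54, 136), (56, 137), (58, 137), (60, 135), (62, 128), (64, 134), (66, 149), (68, 156)]
y 18 [(-16, 100), (-14, 97), (-12, 93), (-10, 89), (-8, 84), (-6, 88), (-4, 107), (-2, 124), (0, 130), (2, 126), (4, 124), (6, 123), (8, 120), (10, 114), (12, 109), (14, 104), (16, 103), (18, 103), (20, 104), (22, 107), (24, 111), (26, 115), (28, 116), (30, 117), (32, 119), (34, 121), (36, 122), (38, 123), (40, 122), (42, 121), (44, 120), (46, 119), (48, 117), (50, 117), (52, 127), (54, 134), (56, 137), (58, 135), (60, 134), (62, 136), (64, 149), (66, 158), (68, 164)]
```

Request:
{"api": "send_rows", "payload": {
  "plan": [
    [[-0.003,0,0,0,0.006,0,0],[0,0,0.006,0,0,0,0],[0,0,0,0,0,0,0],[0,0,0,0,0,0,0]]
  ]
}}

```text
clock: 15.27
position: [0.4132, 0.2518, 0.0309]
ee_rot: [0.801, 0.599, 0.001, 0.001]
ft_force: [-23.3, -16.2, 15.4]
grip_width: 0.564
grasp_force: 97.7
```

```bash
python3 -c "
import numpy as np;np.set_printoptions(suppress=True,precision=3)
import f"
```

```text
t 15.2667 jig pos mm [22.819 49.641 30.921] (seat 26,46) Fjig [-17.935 -21.967  15.444] Tjig [-4.985  4.182  0.704] ydeg -16.425889943307613 tool z in jig [ 0.002  0.001 -1.   ] grip 0.563627889221356 97.69707100465894
```

Request:
{"api": "send_rows", "payload": {
  "plan": [
    [[0,0,-0.012,0,0,0,0],[0,0,0,0,0,0,0],[0,0,0,0,0,0,0]]
  ]
}}

```text
clock: 15.52
position: [0.4132, 0.252, 0.0309]
ee_rot: [0.796, 0.605, 0.001, -0.0]
ft_force: [-22.7, -14.3, 13.7]
grip_width: 0.562
grasp_force: 97.9
```

```bash
python3 -c "
import numpy as np;np.set_printoptions(suppress=True,precision=3)
import f"
```

```text
t 15.5167 jig pos mm [22.747 49.827 30.868] (seat 26,46) Fjig [-17.906 -20.033  13.68 ] Tjig [-4.706  4.253 -0.863] ydeg -15.559446534809242 tool z in jig [ 0.001  0.002 -1.   ] grip 0.5617964846580172 97.91062812320888
```

```bash
cat > q.py <<'E'
from f import *
E
sed -i 's/^print.*/print(f"jig {(A@p*1e3).round(2)} F {(A@F).round(1)} Tz {tq[2]:.2f} yaw {np.degrees(np.arctan2(M[1,1],M[0,1])):.2f} tilt {(A@M[:,2])[:2].round(4)} t {s[\x27clock\x27]:.1f}")/' f.py; python3 f.py
```

```text
jig [22.75 49.83 30.87] F [-17.9 -20.   13.7] Tz -0.86 yaw -15.56 tilt [0.0013 0.002 ] t 15.5
```

Request:
{"api": "send_rows", "payload": {
  "plan": [
    [[0,0,0.002,0,0,0,0],[0,0,0,0,0,0,0],[0,0,0,0,0,0,0]]
  ]
}}

```text
clock: 15.77
position: [0.4131, 0.252, 0.0309]
ee_rot: [0.797, 0.604, 0.001, 0.0]
ft_force: [-22.7, -15.6, 13.7]
grip_width: 0.565
grasp_force: 97.7
```

```bash
python3 f.py
```

```text
jig [22.7  49.82 30.85] F [-17.6 -21.2  13.7] Tz -0.43 yaw -15.68 tilt [0.0015 0.0018] t 15.8
```

Request:
{"api": "send_rows", "payload": {
  "plan": [
    [[0,0,0.002,0,0,0,0],[0,0,0,0,0,0,0],[0,0,0,0,0,0,0]]
  ]
}}

```text
clock: 16.02
position: [0.4132, 0.252, 0.0309]
ee_rot: [0.798, 0.603, 0.001, 0.0]
ft_force: [-20.9, -14.3, 13.9]
grip_width: 0.561
grasp_force: 97.6
```

```bash
python3 f.py
```

```text
jig [22.74 49.82 30.87] F [-16.1 -19.5  13.9] Tz 0.00 yaw -15.80 tilt [0.0018 0.0016] t 16.0
```

Request:
{"api": "send_rows", "payload": {
  "plan": [
    [[0,0,0.002,0,0,0,0],[0,0,0,0,0,0,0],[0,0,0,0,0,0,0]]
  ]
}}

```text
clock: 16.27
position: [0.4132, 0.2521, 0.0309]
ee_rot: [0.798, 0.602, 0.001, 0.0]
ft_force: [-21.2, -15.5, 14.7]
grip_width: 0.568
grasp_force: 97.5
```

```bash
python3 f.py
```

```text
jig [22.76 49.85 30.86] F [-16.1 -20.8  14.7] Tz 0.42 yaw -15.92 tilt [0.002  0.0016] t 16.3
```

Request:
{"api": "send_rows", "payload": {
  "plan": [
    [[0,0,0.002,0,0,0,0],[0,0,0,0,0,0,0],[0,0,0,0,0,0,0]]
  ]
}}

```text
clock: 16.52
position: [0.4132, 0.252, 0.0309]
ee_rot: [0.799, 0.601, 0.001, 0.0]
ft_force: [-21.2, -15.0, 14.8]
grip_width: 0.566
grasp_force: 97.5
```

```bash
python3 f.py
```

```text
jig [22.74 49.81 30.87] F [-16.2 -20.2  14.8] Tz 0.67 yaw -16.07 tilt [0.0022 0.0014] t 16.5
```

Request:
{"api": "send_rows", "payload": {
  "plan": [
    [[0,0,0.004,0,0,0,0],[0,0,0,0,0,0,0],[0,0,0,0,0,0,0]]
  ]
}}

```text
clock: 16.77
position: [0.4132, 0.2519, 0.0309]
ee_rot: [0.801, 0.599, 0.001, 0.001]
ft_force: [-22.2, -15.9, 14.1]
grip_width: 0.563
grasp_force: 97.6
```

```bash
python3 f.py
```

```text
jig [22.76 49.75 30.87] F [-16.9 -21.4  14.1] Tz 0.73 yaw -16.40 tilt [0.0023 0.0013] t 16.8
```

Request:
{"api": "send_rows", "payload": {
  "plan": [
    [[0,0,0.004,0,0,0,0],[0,0,0,0,0,0,0],[0,0,0,0,0,0,0]]
  ]
}}

```text
clock: 17.02
position: [0.4131, 0.2518, 0.0309]
ee_rot: [0.802, 0.597, 0.001, 0.001]
ft_force: [-21.5, -17.5, 14.7]
grip_width: 0.564
grasp_force: 97.6
```

```bash
python3 f.py
```

```text
jig [22.75 49.64 30.86] F [-15.9 -22.7  14.7] Tz 0.85 yaw -16.74 tilt [0.0022 0.001 ] t 17.0
```

Request:
{"api": "send_rows", "payload": {
  "plan": [
    [[0,0,-0.004,0,0,0,0],[0,0,0,0,0,0,0],[0,0,0,0,0,0,0]]
  ]
}}

```text
clock: 17.27
position: [0.4132, 0.2519, 0.0309]
ee_rot: [0.801, 0.599, 0.001, 0.0]
ft_force: [-21.7, -16.8, 14.7]
grip_width: 0.566
grasp_force: 97.5
```

```bash
python3 f.py
```

```text
jig [22.77 49.71 30.85] F [-16.3 -22.2  14.7] Tz 0.35 yaw -16.45 tilt [0.002  0.0014] t 17.3
```

Request:
{"api": "send_rows", "payload": {
  "plan": [
    [[0,0,-0.004,0,0,0,0],[0,0,0,0,0,0,0],[0,0,0,0,0,0,0]]
  ]
}}

```text
clock: 17.52
position: [0.4132, 0.2519, 0.0309]
ee_rot: [0.799, 0.601, 0.001, 0.0]
ft_force: [-21.3, -16.0, 14.8]
grip_width: 0.562
grasp_force: 97.6
```

```bash
python3 f.py
```

```text
jig [22.8  49.75 30.85] F [-16.1 -21.3  14.8] Tz -0.06 yaw -16.15 tilt [0.0018 0.0016] t 17.5
```

Request:
{"api": "send_rows", "payload": {
  "plan": [
    [[0,0,-0.002,0,0,0,0],[0,0,0,0,0,0,0],[0,0,0,0,0,0,0]]
  ]
}}

```text
clock: 17.77
position: [0.4132, 0.252, 0.0309]
ee_rot: [0.799, 0.602, 0.001, 0.0]
ft_force: [-21.2, -14.7, 15.0]
grip_width: 0.566
grasp_force: 97.7
```

```bash
python3 f.py
```

```text
jig [22.81 49.77 30.87] F [-16.3 -20.   15. ] Tz -0.30 yaw -16.01 tilt [0.0017 0.0017] t 17.8
```

Request:
{"api": "send_rows", "payload": {
  "plan": [
    [[0,0,-0.002,0,0,0,0],[0,0,0,0,0,0,0],[0,0,0,0,0,0,0]]
  ]
}}

```text
clock: 18.02
position: [0.4132, 0.252, 0.0308]
ee_rot: [0.798, 0.603, 0.001, 0.0]
ft_force: [-22.3, -14.8, 13.2]
grip_width: 0.566
grasp_force: 97.7
```

```bash
python3 f.py
```

```text
jig [22.78 49.77 30.85] F [-17.4 -20.4  13.2] Tz -0.42 yaw -15.85 tilt [0.0016 0.0017] t 18.0
```

Request:
{"api": "send_rows", "payload": {
  "plan": [
    [[0,0,-0.002,0,0,0,0],[0,0,0,0,0,0,0],[0,0,0,0,0,0,0]]
  ]
}}

```text
clock: 18.27
position: [0.4132, 0.252, 0.0309]
ee_rot: [0.797, 0.604, 0.001, 0.0]
ft_force: [-21.9, -14.4, 13.8]
grip_width: 0.566
grasp_force: 97.8
```

```bash
python3 f.py
```

```text
jig [22.77 49.84 30.87] F [-17.1 -19.9  13.8] Tz -0.71 yaw -15.70 tilt [0.0015 0.0019] t 18.3
```

Request:
{"api": "send_rows", "payload": {
  "plan": [
    [[0,0,-0.004,0,0,0,0],[0,0,0,0,0,0,0],[0,0,0,0,0,0,0]]
  ]
}}

```text
clock: 18.52
position: [0.4132, 0.2521, 0.0309]
ee_rot: [0.796, 0.606, 0.001, -0.0]
ft_force: [-22.1, -13.9, 14.0]
grip_width: 0.561
grasp_force: 98.0
```

```bash
python3 f.py
```

```text
jig [22.72 49.87 30.86] F [-17.5 -19.4  14. ] Tz -1.29 yaw -15.43 tilt [0.0011 0.0021] t 18.5
```

Request:
{"api": "send_rows", "payload": {
  "plan": [
    [[0,0,-0.004,0,0,0,0],[0,0,0,0,0,0,0],[0,0,0,0,0,0,0]]
  ]
}}

```text
clock: 18.77
position: [0.413, 0.2521, 0.0308]
ee_rot: [0.794, 0.608, 0.001, -0.0]
ft_force: [-23.0, -14.0, 14.5]
grip_width: 0.563
grasp_force: 98.3
```

```bash
python3 f.py
```

```text
jig [22.57 49.86 30.84] F [-18.2 -19.8  14.5] Tz -1.75 yaw -15.12 tilt [0.0007 0.0021] t 18.8
```

Request:
{"api": "send_rows", "payload": {
  "plan": [
    [[0,0,0.004,0,0,0,0],[0,0,0.004,0,0,0,0],[0,0,0,0,0,0,0],[0,0,0,0,0,0,0]]
  ]
}}

```text
clock: 19.1
position: [0.4131, 0.2521, 0.0309]
ee_rot: [0.797, 0.604, 0.001, 0.0]
ft_force: [-22.1, -14.4, 13.0]
grip_width: 0.56
grasp_force: 97.6
```

```bash
python3 f.py
```

```text
jig [22.67 49.9  30.86] F [-17.3 -20.   13. ] Tz -0.13 yaw -15.64 tilt [0.0016 0.0018] t 19.1
```

Request:
{"api": "send_rows", "payload": {
  "plan": [
    [[0,0,0.002,0,0,0,0],[0,0,0,0,0,0,0],[0,0,0,0,0,0,0]]
  ]
}}

```text
clock: 19.35
position: [0.4131, 0.2521, 0.0308]
ee_rot: [0.797, 0.603, 0.001, 0.0]
ft_force: [-21.8, -15.2, 13.6]
grip_width: 0.562
grasp_force: 97.5
```

```bash
python3 f.py
```

```text
jig [22.66 49.87 30.84] F [-16.7 -20.6  13.6] Tz 0.24 yaw -15.77 tilt [0.0018 0.0016] t 19.4
```

Request:
{"api": "send_rows", "payload": {
  "plan": [
    [[0,0,0.002,0,0,0,0],[0,0,0,0.003,0.006,0,0],[0,0,0,0.003,0,0.002,0],[0,0,0,0,0,0,0],[0,0,0,0,0,0,0]]
  ]
}}

```text
clock: 19.77
position: [0.4132, 0.2521, 0.0308]
ee_rot: [0.798, 0.602, -0.001, 0.001]
ft_force: [-32.2, -21.8, 31.3]
grip_width: 0.562
grasp_force: 99.7
```

```bash
python3 f.py
```

```text
jig [22.76 49.88 30.76] F [-24.9 -29.8  31.3] Tz 0.47 yaw -15.91 tilt [ 0.0002 -0.0019] t 19.8
```

Request:
{"api": "send_rows", "payload": {
  "plan": [
    [[0,0,-0.002,0,0,0,0],[0,0,0,0,0,0,0],[0,0,0,0,0,0,0],[0,0,0,0,0,0,0]]
  ]
}}

```text
clock: 20.1
position: [0.4132, 0.252, 0.0308]
ee_rot: [0.797, 0.603, -0.001, 0.001]
ft_force: [-31.6, -22.1, 30.9]
grip_width: 0.562
grasp_force: 99.7
```

```bash
python3 f.py
```

```text
jig [22.77 49.86 30.76] F [-24.3 -29.9  30.9] Tz 0.08 yaw -15.78 tilt [ 0.0001 -0.0018] t 20.1
```

Request:
{"api": "send_rows", "payload": {
  "plan": [
    [[0,0.0025,0,0,0,0,0],[0,0,0,0,0,0,0],[0,0,0,0,0,0,0],[0,0,0,0,0,0,0]]
  ]
}}

```text
clock: 20.43
position: [0.4132, 0.2522, 0.0308]
ee_rot: [0.797, 0.603, 0.001, -0.001]
ft_force: [-32.7, -21.0, 29.7]
grip_width: 0.564
grasp_force: 99.8
```

```bash
python3 f.py
```

```text
jig [22.76 49.96 30.77] F [-25.6 -29.2  29.7] Tz 0.17 yaw -15.77 tilt [0.0002 0.0022] t 20.4
```

Request:
{"api": "send_rows", "payload": {
  "plan": [
    [[0,0.0025,0,0,0,0,0],[0,0,0,0,0,0,0],[0,0,0,0,0,0,0],[0,0,0,0,0,0,0]]
  ]
}}

```text
clock: 20.77
position: [0.4132, 0.2522, 0.0308]
ee_rot: [0.797, 0.603, 0.002, -0.002]
ft_force: [-30.8, -21.1, 30.6]
grip_width: 0.567
grasp_force: 99.8
```

```bash
python3 f.py
python3 - <<'E'
from fit import *
from workcell import optics
j=np.load("j.npy");t=optics.camera("top")[...,::-1].copy()
g=cv2.cvtColor(t,6).astype(np.float32)
def prof(P):
    q=proj("top",T(j,np.array(P)/1e3)).astype(np.float32)
    return cv2.remap(g,q[:,0].reshape(1,-1),q[:,1].reshape(1,-1),1)[0].astype(int)
ys=np.arange(-12,6,1)
for x in(8,16,24,32,40,46):print(x,prof([(x,y,45) for y in ys]))
xs=np.arange(44,60,1)
for y in(2,6,10,14,18):print(y,prof([(x,y,45) for x in xs]))
E
```

```text
jig [22.76 50.06 30.77] F [-23.9 -28.8  30.6] Tz 0.15 yaw -15.77 tilt [0.0001 0.006 ] t 20.8
8 [157 152 134 116  99  91  84  78  78  78  81  93 104 111 109 107 105 105]
16 [156 147 137 126 110  94  80  79  79  79  88  97 105 105 104 103 103 104]
24 [153 149 144 124 103  84  80  79  78  83  89  96 102 108 114 113 110 108]
32 [158 157 143 122  99  87  83  81  81  85  88  97 109 118 122 121 121 120]
40 [155 148 131 112  98  91  85  83  85  86  92 104 116 123 122 121 121 122]
46 [150 142 132 115  97  83  81  82  83  88  96 103 109 115 120 121 122 122]
2 [120 120 120 120 121 127 133 137 138 140 141 139 138 136 136 135]
6 [121 121 122 121 119 117 118 124 130 134 137 138 138 137 136 136]
10 [121 120 118 112 107 106 112 118 124 129 134 137 137 137 136 135]
14 [121 121 120 118 118 122 126 130 132 135 137 137 137 136 136 135]
18 [118 119 119 119 117 115 117 123 128 132 135 137 137 137 136 135]
```

Request:
{"api": "send_rows", "payload": {
  "plan": [
    [[0,-0.0035,0,0,0,0,0],[0,0,0,0,0,0,0],[0,0,0,0,0,0,0],[0,0,0,0,0,0,0],[0,0,0,0,0,0,0]]
  ]
}}

```text
clock: 21.23
position: [0.4132, 0.2521, 0.0308]
ee_rot: [0.797, 0.603, 0.0, -0.0]
ft_force: [-32.4, -22.5, 30.1]
grip_width: 0.566
grasp_force: 99.6
```

```bash
python3 f.py; python3 -c "
from workcell import job
print(job.hand_in())"
```

```text
jig [22.76 49.92 30.76] F [-25.  -30.5  30.1] Tz 0.13 yaw -15.78 tilt [0.0001 0.0006] t 21.2
the job is handed in; nothing more can be done
None
```

I handed the job in at 21 s with the step block, by force and camera readings, seated in the jig corner and still gripped at about 100 N, pressed about 25 N on the long fence, 30 N on the end stop and 36 N on the plate; no verdict came back.

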